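Hang the ear defenders on the rail under the drying shelf

ROBOT

A 6-joint arm with a two-finger parallel gripper is mounted at the origin on the work surface. World frame = base frame: x ahead of the robot, y to its left, z up, the work surface at z = 0. Lengths are in m, angles in rad, forces in N, time in s.
With the tool pointing down it reaches from about 0.375 to 0.825 m from the base axis. Payload 5.5 kg.
Tool frame: the origin (TCP) lies at the very end of the fingers, on their centre line; the grasp point (between the pads) lies 19 mm behind it; z points along the fingers, y is the line along which they close (so a half turn about z gives the same grasp; the last joint's range is limited). The gripper opens to 85 mm and grips with 20 to 120 N. Pads are 22 mm wide; open, the fingers measure 114 mm over their backs; the gripper's body (76 mm by 85 mm) begins 54 mm behind the grasp point. The pads swing forward as they close: fully open they stand 13 mm farther back than shut.
Start: joints at [-1.234, 0.314, -0.047, 1.21, 0, 1.571], TCP at [0.198, -0.566, 0.231] pointing down, gripper open.
Joint ranges: [-2.67, 2.67], [-0.69, 1.73], [-1.03, 1.25], [-2.08, 2.16], [-1.42, 1.45], [-3.14, 3.14]. Speed limits (rad/s): [2.39, 2.39, 3.01, 3.14, 3.14, 3.14].

INTERFACE

Orientations are given as a unit quaternion [w, x, y, z].
In Python, from bench import env gives the robot as it stands.
- The arm moves only by the tool apply_moves, never from a script. Its argument "plan" is text: rows parted by semicolons, each of 7 numbers parted by spaces: the turn, a rotation vector about the tool's x, y, z normalised to -1 to 1, where 1 is 180 degrees, then the shift along the tool's x, y, z normalised to -1 to 1, where 1 is 20 mm, then the opening, from -1 (shut) to 1 (fully open). In form: wx wy wz x y z fingers; .... A call has 1 to 12 rows; each row shifts and turns the commanded pose from where the row before left it, along the tool's axes as they then stand; what a row does not reach is not made up. A row lasts 1/12 s, in which the tool goes at most 41.7 mm and 7.16 degrees, less where a joint would pass 70% of its speed; a pose out of reach is approached as far as the arm can. A call with a number of a shift or a turn outside -1 to 1 is refused whole. A call with a gripper value outside its range is refused whole. The fingers move at their own pace and stop on an object; "newtons" is the grip in N (left out, the last holds). Time passes only in rows, so rows that do not move let the fingers close. It gives the time, the measured TCP pose, the force, the opening and the grip force at its end, in the units of the state.
- env.read_state(): the state, without advancing time (a new reading comes with each control period).
- env.grab_frame(name): name is "scene" or "top" or "wrist"; returns the picture (384x512x3 uint8, red, green, blue); there is no depth.
- env.get_calibration(name): a dict with "fx", "fy", "cx", "cy" (pixels), "eye" and "attitude" of the camera in the world; the wrist camera has in their place "hand_eye" (4x4, takes a point from camera to tool coordinates, whose origin is the TCP and whose axes are the flange's). Camera axes: x right, y up, looking along -z (the intrinsics and any distortion apply to the point x, -y, -z); pixel columns grow to the right and rows downward; lengths in m; the calibration is good to about 2 mm. The wrist camera is an equidistant fisheye: a pixel r from the principal point sees the ray r / f radians off the axis. A picture is of the moment at which its call begins: read the wrist's pose just before it. get_calibration takes no time and is no camera call.
- env.sign_off(): hands the job in; it is judged then, once.
Trained networks look in the newest picture that a camera, given by its name, has taken for a name from the list of things; names that differ only in an ending like _2 or _b are one class to them, and where a whole thing is asked for, a point or a joint stands for the part that bears it (a point fixed in the world has none). Each returns a list of dicts, best first, with "score" (0 to 1); they miss things now and then, are a little off and sometimes report something else, mostly with a low value. They report only what shows in the picture. A call takes as long as a camera call. They do not tell look-alikes from the thing itself.
- env.look_for(target, camera): "rect" ([left, top, width, height] in pixels, round what is visible of it).
- env.pinpoint(target, camera): "uv" ([column, row] in pixels: a listed point, or the origin of a listed thing).
The state is a dict: "clock": time; "joint_positions": joint angles; "qvel": joint speeds; "joint_torque": joint torques, N m; "tool_pos": TCP position; "orientation": TCP orientation; "force": force on the tool from outside, world axes, zero at the start; "moment": the same for the moment, N m; "finger_gap": finger opening in m; "grip_force": force on a finger pad.
Only numpy, scipy, OpenCV 4.12 (cv2) and the standard library are available. Lean on these libraries where they do the work, as an engineer would, in place of code of your own. Each camera call takes 0.05 s, during which the arm holds its last target. There are 200 camera calls.

TASK

Hang the yellow ear defenders over the steel rail under the front edge of the drying shelf, one cup on each side of the rail, in a free stretch clear of the wooden callipers that hang in front of it. The rail has been re-clamped at an unknown height: lower them gently until you feel the headband rest on the rail, pressing no harder than about 20 N, and only then let go, so that they are not dropped. Leave everything else where it is, callipers and red ear defenders included.

Things in the scene. Friction and masses are not known exactly. Their poses are not given: they have to be found in the camera images.
- muffs: Yellow ear defenders, rigid, 200 g, standing on their two cups. Origin: centre of the underside; z up, x from cup to cup, y across the band; the halves are alike. 126 (x) by 52 (y) by 150 mm tall. Cups from z = 0 to 66, gap between them x = -35 to 35, open downward; side bands at x = +-50. Crown pad on top 50 (x) by 24 (y), z = 124 to 150: grip its 24 mm by the upper 18 mm only.
- muffs_crown (a point): Apex of the V-groove (each flank 48 degrees from level, 32 mm wide in x, 18 mm deep) across the underside of the yellow pair's crown pad, 124 mm above the origin: the rail comes to rest in the groove, its centre 13 mm below the apex.
- rack: Wooden rack, fixed. Origin on the table straight below the rail; x away from the robot, y along the rail, z up. The steel rail, 18 mm thick, runs along y at x = 0 between uprights at y = +-235 mm. The rail's centre is 150 to 200 mm above the table: it differs each time and is not reported.
- board_edge (a point): Middle of the lower front edge of the rack's board, 18 mm beyond the rail (in x) and 320 mm above the table. The board is 520 mm wide, 18 thick, 120 deep, with pots up to 90 mm tall on it. An upright tool over the rail hits it; one leaning back towards the robot by 30 to 45 degrees clears it. Behind the rail, below the board, is open space.
- callipers_top (a point): Top of the wooden callipers that hang from a clip on the front edge of the board, 22 mm on the robot's side of the rail; the point is 343 mm above the table, up to 140 mm either side of the rack's middle. They hang down to 130 mm above the table, 80 mm wide along the rail (40 to either side), 12 mm thick; the clip slides along the edge if pushed.
- muffs_red: Red ear defenders of the same shape and axes, standing on the table; not to be moved.
- tool_mug: White mug of wooden modelling tools, 80 mm across, about 175 mm tall; origin under its centre; not to be moved.
- brush_cup: Copper cup of brushes, 74 mm across, about 180 mm tall; origin under its centre; not to be moved.
- glaze_jar: Blue glaze jar, 72 mm across, 90 mm tall; origin under its centre; not to be moved.
- bowl: Terracotta bowl, 120 mm across, 55 mm tall; origin under its centre; not to be moved.
Mind the look-alikes: they are no part of the job. What is shaped like the muffs but blue is not meant.

How it is judged:
On the way:
1. still held by the gripper, the yellow pair rests on the rail, the rail between its cups under the crown pad (x of muffs_crown in the frame of rack between -0.03 and 0.03 m and y of muffs_crown in the frame of rack between -0.215 and 0.215 m and z of muffs_crown in the frame of rack between 0.145 and 0.222 m and angle between the y axis of muffs and the y axis of rack, either way round below 0.4 rad and contact force between muffs and rack above 0.5 N and contact force between muffs and the fingers above 0.5 N), for 0.2 s.
At the end, for the whole second after the job is handed in: Yellow pair hangs still from the rail, released: crown middle within 30 mm of the rail, a cup each side, between the uprights, within 0.4 rad of square to the rail and 0.35 rad of upright, clear of the table, at least 60 mm from the callipers' middle (x of muffs_crown in the frame of rack between -0.03 and 0.03 m and y of muffs_crown in the frame of rack between -0.215 and 0.215 m and z of muffs_crown in the frame of rack between 0.145 and 0.222 m and angle between the y axis of muffs and the y axis of rack, either way round below 0.4 rad and horizontal distance between muffs_crown and callipers_top above 0.06 m and angle between muffs's own z axis and vertical below 0.35 rad and contact force between muffs and rack above 0.5 N and height (world z) of muffs above 0.015 m and linear speed of muffs below 0.05 m/s and angular speed of muffs below 0.4 rad/s); the robot touches nothing.
It fails at once if the gripper presses the yellow pair on the rack or rail with more than 22 N (contact force between muffs and rack above 22 N and contact force between muffs and the fingers above 0.5 N).
It fails at once if the callipers are pushed more than 20 mm along the shelf (distance of callipers_top from where it was at the start of the episode above 0.02 m).
It fails at once if a bystander is moved more than 30 mm (distance of any of muffs_red, tool_mug, brush_cup, glaze_jar, bowl from where it was at the start of the episode above 0.03 m).
It also fails if it takes over 69 s, if anything falls off the work surface, if the arm or the gripper's body presses on something with over 40 N, if the wrist force passes 120 N, or if a joint passes its speed limit or range.

## Working session

There is one attempt and no reset: what is moved stays moved. The work goes in short steps, Python scripts to look and compute and a tool call to move; the robot and the scene stay as the last step left them, time stands still between calls to the robot, and variables do not carry over. Pictures are saved under pics/ and viewed, at most 10 in all, crops included, and the job is handed in when it is done.

Besides the shell and the picture viewer there is one more tool, called after "Emit:" as name(argument=value, ...), one argument or row to a line, values as JSON. apply_moves: Moves the arm, as the interface text tells. Its arguments: {"type":"object","properties":{"plan":{"type":"string"},"newtons":{"type":"number"}},"required":["plan"]}

```bash
mkdir -p pics; cat > h.py <<'E'
import numpy as np, cv2
from bench import env
from scipy.spatial.transform import Rotation as R
def cal(n):
    c=env.get_calibration(n); a=np.array(c["attitude"],float)
    M=a if a.shape==(3,3) else R.from_quat(a,scalar_first=True).as_matrix()
    return c,np.array(c["eye"]),M
def ray(n,uv):
    c,e,M=cal(n)
    d=np.array([(uv[0]-c["cx"])/c["fx"],-(uv[1]-c["cy"])/c["fy"],-1.])
    return e,M@d
def onz(n,uv,z):
    e,d=ray(n,uv); return e+d*(z-e[2])/d[2]
def tri(l):
    A=0;b=0
    for n,uv in l:
        e,d=ray(n,uv); d=d/np.linalg.norm(d); P=np.eye(3)-np.outer(d,d); A=A+P; b=b+P@e
    return np.linalg.solve(A,b)
def proj(n,p):
    c,e,M=cal(n); q=M.T@(np.array(p)-e)
    return np.array([c["cx"]-c["fx"]*q[0]/q[2], c["cy"]+c["fy"]*q[1]/q[2]])
E
python3 - <<'E'
from h import *
np.set_printoptions(precision=3,suppress=True)
for n in("scene","top"):
    print(env.get_calibration(n))
    f=env.grab_frame(n); cv2.imwrite(f"pics/{n}0.png",cv2.cvtColor(f,cv2.COLOR_RGB2BGR))
    for t in("muffs","muffs_crown","rack","board_edge","callipers_top","muffs_red","tool_mug","brush_cup","glaze_jar","bowl"):
        print(n,t,[(np.round(d["uv"],1).tolist(),round(d["score"],2)) for d in env.pinpoint(t,n)][:4])
print(env.read_state())
E
```

```text
{'fx': 395.16667606514534, 'fy': 395.16667606514534, 'cx': 253.1335765046408, 'cy': 190.11066098819342, 'eye': array([ 1.319, -0.71 ,  1.157]), 'attitude': array([0.83 , 0.394, 0.167, 0.358])}
scene muffs [([347.2, 183.4], 0.88), ([275.5, 185.5], 0.68)]
scene muffs_crown [([351.5, 158.9], 0.81), ([278.5, 158.3], 0.78), ([269.4, 176.3], 0.7), ([278.1, 181.1], 0.56)]
scene rack []
scene board_edge [([262.9, 197.5], 0.63)]
scene callipers_top [([270.3, 177.0], 0.52)]
scene muffs_red [([169.5, 261.3], 0.93)]
scene tool_mug [([329.7, 214.2], 0.79)]
scene brush_cup [([154.4, 320.3], 0.75), ([169.9, 261.2], 0.52)]
scene glaze_jar [([224.2, 224.9], 0.73)]
scene bowl [([314.0, 192.3], 0.48)]
{'fx': 456.4408096086317, 'fy': 456.4408096086317, 'cx': 256.52298087758106, 'cy': 186.7920898033551, 'eye': array([0.287, 0.087, 1.74 ]), 'attitude': array([-0.705, -0.048,  0.048,  0.706])}
top muffs [([110.6, 175.5], 0.84), ([176.9, 240.7], 0.78), ([206.3, 211.9], 0.75)]
top muffs_crown [([202.0, 209.7], 0.86), ([169.6, 238.9], 0.67), ([99.8, 173.9], 0.57)]
top rack []
top board_edge [([290.1, 141.6], 0.81)]
top callipers_top [([259.3, 153.2], 0.8)]
top muffs_red [([345.4, 223.5], 0.59), ([154.9, 194.4], 0.28), ([207.1, 209.5], 0.24)]
top tool_mug [([175.8, 156.3], 0.86)]
top brush_cup [([395.3, 175.2], 0.89), ([270.2, 221.5], 0.61)]
top glaze_jar [([270.7, 220.6], 0.51)]
top bowl [([159.7, 191.6], 0.75), ([395.5, 176.9], 0.46)]
{'clock': 1.1, 'joint_positions': array([-1.234,  0.313, -0.047,  1.21 , -0.   ,  1.571]), 'qvel': array([ 0.002, -0.001,  0.001, -0.001,  0.001,  0.   ]), 'joint_torque': array([ -0.001, -53.947,  34.005,   0.002,   0.   ,  -0.   ]), 'tool_pos': array([ 0.198, -0.566,  0.231]), 'orientation': array([ 0.   ,  0.986,  0.168, -0.   ]), 'force': array([0.168, 0.008, 0.191]), 'moment': array([0.038, 0.039, 0.029]), 'grip_force': 0.0, 'finger_gap': 0.08538215431522456}
```

View pics/scene0.png

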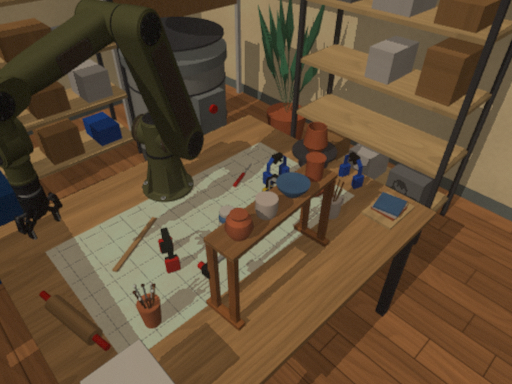

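View pics/top0.png

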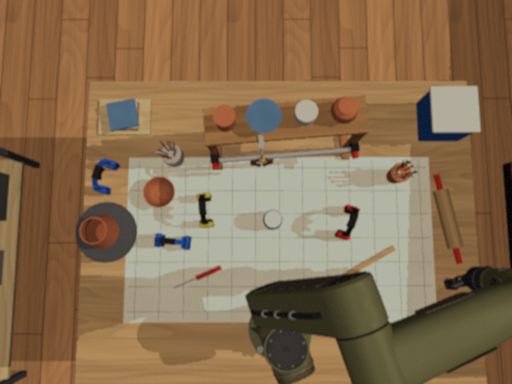

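The scene view shows the rack with the yellow pair hidden behind it. The top view shows yellow muffs at about (205,210), red at (347,222), blue ones at (104,175) and (173,241), the rail from (215,160) to (355,150), and callipers at about (261,158). I'll crop for detail next.

```bash
python3 - <<'E'
from h import *
np.set_printoptions(precision=3,suppress=True)
f=cv2.imread("pics/top0.png")
c=f[90:260,150:420]; cv2.imwrite("pics/crop0.png",cv2.resize(c,None,fx=2.9,fy=2.9,interpolation=cv2.INTER_CUBIC))
hsv=cv2.cvtColor(f,cv2.COLOR_BGR2HSV)
m=cv2.inRange(hsv,(20,150,100),(35,255,255)); n,l,s,ce=cv2.connectedComponentsWithStats(m)
for i in range(1,n):
    if s[i,4]>5: print("yellow",s[i],ce[i])
print("origin",onz("top",(206.3,211.9),0),"crown",onz("top",(202,209.7),.124))
e=onz("top",(290.1,141.6),.32); print("edge",e, "tri",tri([("top",(290.1,141.6)),("scene",(262.9,197.5))]))
print("call",onz("top",(259.3,153.2),.343),tri([("top",(259.3,153.2)),("scene",(270.3,177.))]))
print("jar",onz("top",(270.7,220.6),0),"mug",onz("top",(175.8,156.3),0),"bowl",onz("top",(159.7,191.6),0),"red",onz("top",(345.4,223.5),0), onz("scene",(169.5,261.3),0))
print({k:v for k,v in env.get_calibration("wrist").items()})
E
```

```text
yellow [204 194   7   4  23] [207.13  195.435]
yellow [200 221  13   6  47] [206.255 224.17 ]
origin [0.427 0.278 0.   ] crown [0.425 0.28  0.124]
edge [ 0.625 -0.021  0.32 ] tri [ 0.628 -0.015  0.324]
call [0.582 0.078 0.343] [0.583 0.077 0.336]
jar [0.393 0.033 0.   ] mug [0.644 0.399 0.   ] bowl [0.506 0.458 0.   ] red [ 0.382 -0.251  0.   ] [ 0.39  -0.256  0.   ]
{'fx': 297.3186396354542, 'fy': 297.3186396354542, 'cx': 254.57894331860805, 'cy': 194.07009385224265, 'hand_eye': array([[ 0.001,  0.953,  0.303,  0.077],
       [ 1.   , -0.001, -0.001,  0.   ],
       [-0.001,  0.303, -0.953, -0.142],
       [ 0.   ,  0.   ,  0.   ,  1.   ]])}
```

View pics/crop0.png

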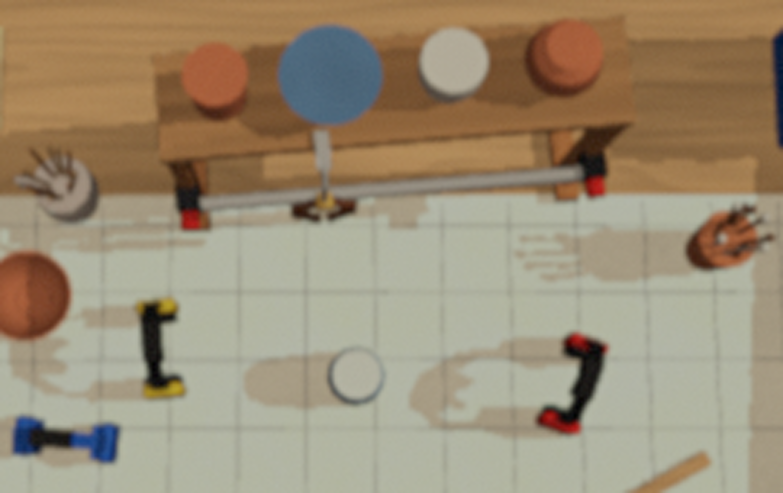

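```bash
python3 - <<'E'
from h import *
np.set_printoptions(precision=4,suppress=True)
C=lambda u,v:(150+u/2.9-.33,90+v/2.9-.33)
a=onz("top",C(163,160),.338);b=onz("top",C(632,123),.338);print("board",a,b,np.degrees(np.arctan2(b[0]-a[0],-(b[1]-a[1]))),(a+b)/2)
for h in(.15,.175,.2):
    a=onz("top",C(200,203),h);b=onz("top",C(583,173),h);print("rail",h,a,b,np.degrees(np.arctan2(b[0]-a[0],-(b[1]-a[1]))),(a+b)/2)
print("muff cup tops",onz("top",C(157,305),.06),onz("top",C(163,390),.06))
print("pad",onz("top",C(152,345),.15))
print("clip",onz("top",C(324,205),.343))
s=env.read_state();print(R.from_quat(s["orientation"],scalar_first=True).as_matrix())
E
```

```text
board [0.6106 0.2452 0.338 ] [ 0.6506 -0.2638  0.338 ] 4.493651932424679 [ 0.6306 -0.0093  0.338 ]
rail 0.15 [0.6003 0.2205 0.15  ] [ 0.6367 -0.2486  0.15  ] 4.4391345033872565 [ 0.6185 -0.0141  0.15  ]
rail 0.175 [0.5953 0.2184 0.175 ] [ 0.6312 -0.2434  0.175 ] 4.439134503387252 [ 0.6132 -0.0125  0.175 ]
rail 0.2 [0.5904 0.2163 0.2   ] [ 0.6257 -0.2381  0.2   ] 4.439134503387248 [ 0.608  -0.0109  0.2   ]
muff cup tops [0.4855 0.2818 0.06  ] [0.3771 0.2727 0.06  ]
pad [0.4264 0.2767 0.15  ]
clip [0.5597 0.0711 0.343 ]
[[ 0.9438  0.3305 -0.    ]
 [ 0.3305 -0.9438 -0.    ]
 [-0.      0.     -1.    ]]
```

Emit:
apply_moves(
  plan="0 0 -0.039 0 0 -1 1;0 0 -0.039 0 0 -1 1;0 0 -0.039 0 0 -1 1;0 0 -0.039 0 0 -1 1;0 0 -0.039 0 0 -1 1;0 0 -0.039 0 0 0 1",
)

```text
clock: 1.6
tool_pos: [0.1988, -0.5677, 0.3358]
orientation: [0.003, 0.858, 0.513, -0.001]
force: [-0.2, 0.1, 0.2]
finger_gap: 0.0854
grip_force: 0.0
```

```bash
cat >> h.py <<'E'
PSI=np.radians(4.5)
RK=np.array([.612,-.011,0]); FR=R.from_euler('z',PSI).as_matrix()
def rack(x,y,z): return RK+FR@np.array([x,y,z])
def lean(t,yaw=PSI):  # camera on robot side, tool leaning back by t deg
    t=np.radians(t); F=R.from_euler('z',yaw).as_matrix()
    z=F@[np.sin(t),0,-np.cos(t)]; y=F@[0,1,0]; return np.stack([np.cross(y,z),y,z],1)
def cur():
    s=env.read_state(); return s,np.array(s["tool_pos"]),R.from_quat(s["orientation"],scalar_first=True).as_matrix()
def rows(p1,M1,n,start=None,g=1):
    if start is None: s,p0,M0=cur(); print("t",round(s["clock"],2),"q",np.round(s["joint_positions"],2),"F",np.round(s["force"],1),"p",np.round(p0,4))
    else: p0,M0=start
    w=R.from_matrix(M0.T@M1).as_rotvec(); d=(p1-p0)/n
    print("deg/row",np.degrees(np.linalg.norm(w))/n,"mm/row",1e3*np.linalg.norm(d))
    o=[]
    for i in range(n):
        Mi=M0@R.from_rotvec(w*i/n).as_matrix()
        o.append(" ".join(f"{v:.3g}" if abs(v)>5e-4 else "0" for v in [*np.round(w/n/np.pi,4),*np.round(Mi.T@d/.02,2),g]))
    for k in range(0,n,12): print(";".join(o[k:k+12]))
E
python3 - <<'E'
from h import *
rows(rack(-.2,-.08,.36),lean(45),24)
E
```

```text
t 1.6 q [-1.23  0.3   0.16  1.43 -0.    0.83] F [-0.2  0.1  0.2] p [ 0.1988 -0.5677  0.3358]
deg/row 5.304280881000819 mm/row 21.320321544736654
-0.0111 -0.0059 -0.0267 1.06 -0.05 -0.06 1;-0.0111 -0.0059 -0.0267 1.06 0.04 -0.08 1;-0.0111 -0.0059 -0.0267 1.05 0.13 -0.09 1;-0.0111 -0.0059 -0.0267 1.04 0.22 -0.11 1;-0.0111 -0.0059 -0.0267 1.01 0.31 -0.12 1;-0.0111 -0.0059 -0.0267 0.98 0.4 -0.12 1;-0.0111 -0.0059 -0.0267 0.94 0.49 -0.12 1;-0.0111 -0.0059 -0.0267 0.89 0.57 -0.12 1;-0.0111 -0.0059 -0.0267 0.84 0.64 -0.12 1;-0.0111 -0.0059 -0.0267 0.78 0.72 -0.11 1;-0.0111 -0.0059 -0.0267 0.72 0.78 -0.1 1;-0.0111 -0.0059 -0.0267 0.65 0.84 -0.08 1
-0.0111 -0.0059 -0.0267 0.57 0.9 -0.06 1;-0.0111 -0.0059 -0.0267 0.5 0.94 -0.04 1;-0.0111 -0.0059 -0.0267 0.41 0.98 -0.02 1;-0.0111 -0.0059 -0.0267 0.33 1.01 0.01 1;-0.0111 -0.0059 -0.0267 0.25 1.04 0.04 1;-0.0111 -0.0059 -0.0267 0.16 1.05 0.07 1;-0.0111 -0.0059 -0.0267 0.07 1.06 0.11 1;-0.0111 -0.0059 -0.0267 -0.01 1.06 0.15 1;-0.0111 -0.0059 -0.0267 -0.1 1.05 0.18 1;-0.0111 -0.0059 -0.0267 -0.18 1.03 0.22 1;-0.0111 -0.0059 -0.0267 -0.26 1 0.26 1;-0.0111 -0.0059 -0.0267 -0.34 0.96 0.3 1
```

Emit:
apply_moves(
  plan="-0.011 -0.006 -0.027 1 -0.05 -0.06 1;-0.011 -0.006 -0.027 1 0.04 -0.08 1;-0.011 -0.006 -0.027 1 0.13 -0.09 1;-0.011 -0.006 -0.027 1 0.22 -0.11 1;-0.011 -0.006 -0.027 1 0.31 -0.12 1;-0.011 -0.006 -0.027 0.98 0.4 -0.12 1;-0.011 -0.006 -0.027 0.94 0.49 -0.12 1;-0.011 -0.006 -0.027 0.89 0.57 -0.12 1;-0.011 -0.006 -0.027 0.84 0.64 -0.12 1;-0.011 -0.006 -0.027 0.78 0.72 -0.11 1;-0.011 -0.006 -0.027 0.72 0.78 -0.1 1;-0.011 -0.006 -0.027 0.65 0.84 -0.08 1",
)

```text
clock: 2.6
tool_pos: [0.3069, -0.3389, 0.3447]
orientation: [0.225, 0.479, 0.848, 0.008]
force: [-0.7, 0.2, 0.1]
finger_gap: 0.0852
grip_force: 0.0
```

Emit:
apply_moves(
  plan="-0.011 -0.006 -0.027 0.57 0.9 -0.06 1;-0.011 -0.006 -0.027 0.5 0.94 -0.04 1;-0.011 -0.006 -0.027 0.41 0.98 -0.02 1;-0.011 -0.006 -0.027 0.33 1 0.01 1;-0.011 -0.006 -0.027 0.25 1 0.04 1;-0.011 -0.006 -0.027 0.16 1 0.07 1;-0.011 -0.006 -0.027 0.07 1 0.11 1;-0.011 -0.006 -0.027 -0.01 1 0.15 1;-0.011 -0.006 -0.027 -0.1 1 0.18 1;-0.011 -0.006 -0.027 -0.18 1 0.22 1;-0.011 -0.006 -0.027 -0.26 1 0.26 1;-0.011 -0.006 -0.027 -0.34 0.96 0.3 1",
)

```text
clock: 3.6
tool_pos: [0.4121, -0.1125, 0.3545]
orientation: [0.38, -0.047, 0.924, 0.014]
force: [0.8, 0.3, -0.1]
finger_gap: 0.0852
grip_force: 0.0
```

```bash
cat >> h.py <<'E'
def wcam(s=None):
    s,p,M=cur(); H=np.array(env.get_calibration("wrist")["hand_eye"]); T=np.eye(4);T[:3,:3]=M;T[:3,3]=p; return T@H
def wray(T,uv):
    c=env.get_calibration("wrist"); x=(uv[0]-c["cx"])/c["fx"];y=(uv[1]-c["cy"])/c["fy"];r=np.hypot(x,y)
    k=np.sin(r)/max(r,1e-9); return T[:3,3],T[:3,:3]@np.array([x*k,-y*k,-np.cos(r)])
def wproj(T,p):
    c=env.get_calibration("wrist"); q=T[:3,:3].T@(np.array(p)-T[:3,3]); x,y,z=q[0],-q[1],-q[2]
    r=np.hypot(x,y);th=np.arctan2(r,z); return np.array([c["cx"]+c["fx"]*th*x/r,c["cy"]+c["fy"]*th*y/r])
E
python3 - <<'E'
from h import *
rows(rack(-.2,-.08,.36),lean(45),1)
T=wcam(); f=env.grab_frame("wrist"); np.save("T1.npy",T)
g=cv2.cvtColor(f,cv2.COLOR_RGB2BGR); cv2.imwrite("pics/w1.png",g)
for t in("board_edge","callipers_top"): print(t,env.pinpoint(t,"wrist")[:2])
for h in(.15,.175,.2):
    print(h,[np.round(wproj(T,rack(0,y,h))) .tolist() for y in(-.2,-.08,0,.2)])
E
```

```text
t 3.6 q [-0.63 -0.62 -0.82  0.74  0.48 -0.57] F [ 0.8  0.3 -0.1] p [ 0.4121 -0.1125  0.3545]
deg/row 1.231908002820335 mm/row 10.68349025446506
0.0017 -0.0019 0.0063 -0.46 0.27 0.06 1
board_edge [{'uv': [310.4, 273.3], 'score': 0.85}]
callipers_top [{'uv': [388.1, 285.3], 'score': 0.9}]
0.15 [[178.0, 157.0], [257.0, 158.0], [311.0, 159.0], [424.0, 165.0]]
0.175 [[176.0, 171.0], [257.0, 172.0], [312.0, 173.0], [428.0, 178.0]]
0.2 [[173.0, 186.0], [257.0, 187.0], [314.0, 188.0], [432.0, 191.0]]
```

View pics/w1.png

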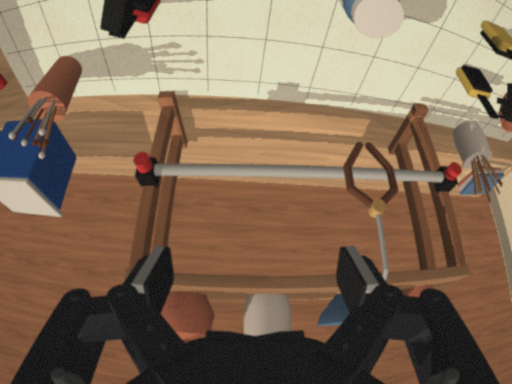

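The wrist view (upside down) shows the rail as a line from (160,170) to (440,176), which matches a rail height of about 0.174. The callipers are at about (372,180) and the clip at (376,208). I'll check the rack centre and callipers, then plan the approach to the yellow pair.

```bash
python3 - <<'E'
from h import *
np.set_printoptions(precision=4,suppress=True)
T=np.load("T1.npy")
for n,p in(("edge",rack(.018,0,.32)),("call",rack(-.022,.085,.343)),("ends-",rack(0,-.235,.175)),("ends+",rack(0,.235,.175)),("callbot",rack(-.022,.085,.13))): print(n,wproj(T,p))
for uv in((376,208),(370,180)):
    e,d=wray(T,uv); 
    q=FR.T@(e-RK); dd=FR.T@d; k=(-.022-q[0])/dd[0]; print("call in rack",q+k*dd)
p=np.array([.4265,.278,.155]); M=lean(35,np.radians(4.7))
# above-approach: 80 mm back along the tool
pre=p-M[:,2]*.10
rows(pre,M,24)
print(pre)
E
```

```text
edge [316.8259 274.9998]
call [389.8244 282.8915]
ends- [153.2243 170.9687]
ends+ [444.0043 178.7122]
callbot [365.3095 142.778 ]
call in rack [-0.022   0.0804  0.2401]
call in rack [-0.022   0.0793  0.1964]
t 3.75 q [-0.63 -0.62 -0.81  0.74  0.48 -0.57] F [0.2 0.  0.6] p [ 0.4118 -0.113   0.3541]
deg/row 0.39918437162312664 mm/row 16.912294674088304
0 0.0022 0 0.18 0.81 0.16 1;0 0.0022 0 0.18 0.81 0.16 1;0 0.0022 0 0.18 0.81 0.16 1;0 0.0022 0 0.17 0.81 0.16 1;0 0.0022 0 0.17 0.81 0.16 1;0 0.0022 0 0.17 0.81 0.17 1;0 0.0022 0 0.17 0.81 0.17 1;0 0.0022 0 0.17 0.81 0.17 1;0 0.0022 0 0.17 0.81 0.17 1;0 0.0022 0 0.17 0.81 0.17 1;0 0.0022 0 0.17 0.81 0.17 1;0 0.0022 0 0.17 0.81 0.17 1
0 0.0022 0 0.17 0.81 0.17 1;0 0.0022 0 0.17 0.81 0.18 1;0 0.0022 0 0.17 0.81 0.18 1;0 0.0022 0 0.17 0.81 0.18 1;0 0.0022 0 0.16 0.81 0.18 1;0 0.0022 0 0.16 0.81 0.18 1;0 0.0022 0 0.16 0.81 0.18 1;0 0.0022 0 0.16 0.81 0.18 1;0 0.0022 0 0.16 0.81 0.18 1;0 0.0022 0 0.16 0.81 0.18 1;0 0.0022 0 0.16 0.81 0.19 1;0 0.0022 0 0.16 0.81 0.19 1
[0.3693 0.2733 0.2369]
```

Emit:
apply_moves(
  plan="0 0.0022 0 0.18 0.81 0.16 1;0 0.0022 0 0.18 0.81 0.16 1;0 0.0022 0 0.18 0.81 0.16 1;0 0.0022 0 0.17 0.81 0.16 1;0 0.0022 0 0.17 0.81 0.16 1;0 0.0022 0 0.17 0.81 0.17 1;0 0.0022 0 0.17 0.81 0.17 1;0 0.0022 0 0.17 0.81 0.17 1;0 0.0022 0 0.17 0.81 0.17 1;0 0.0022 0 0.17 0.81 0.17 1;0 0.0022 0 0.17 0.81 0.17 1;0 0.0022 0 0.17 0.81 0.17 1",
)

```text
clock: 4.75
tool_pos: [0.4069, 0.0723, 0.296]
orientation: [0.333, -0.045, 0.942, 0.015]
force: [0.4, 1.2, -0.1]
finger_gap: 0.0856
grip_force: 0.0
```

Emit:
apply_moves(
  plan="0 0.0022 0 0.17 0.81 0.17 1;0 0.0022 0 0.17 0.81 0.18 1;0 0.0022 0 0.17 0.81 0.18 1;0 0.0022 0 0.17 0.81 0.18 1;0 0.0022 0 0.16 0.81 0.18 1;0 0.0022 0 0.16 0.81 0.18 1;0 0.0022 0 0.16 0.81 0.18 1;0 0.0022 0 0.16 0.81 0.18 1",
)

```text
clock: 5.42
tool_pos: [0.3909, 0.2012, 0.2569]
orientation: [0.307, -0.046, 0.951, 0.014]
force: [0.2, -0.5, -0.8]
finger_gap: 0.0853
grip_force: 0.0
```

```bash
python3 - <<'E'
from h import *
np.set_printoptions(precision=4,suppress=True)
p=np.array([.4265,.278,.155]); M=lean(35,np.radians(4.7))
s,p0,M0=cur(); print(s["clock"],p0,"err deg",np.degrees(R.from_matrix(M0.T@M).as_rotvec()),s["joint_positions"])
T=wcam(); np.save("T2.npy",T); f=env.grab_frame("wrist")
g=cv2.cvtColor(f,cv2.COLOR_RGB2BGR); cv2.imwrite("pics/w2.png",g)
for t in("muffs","muffs_crown"):
  for d in env.pinpoint(t,"wrist")[:3]:
    e,r=wray(T,d["uv"]); z={"muffs":0,"muffs_crown":.124}[t]; print(t,d,e+r*(z-e[2])/r[2])
print("pred top",wproj(T,[.4265,.278,.15]))
E
```

```text
5.4167 [0.3909 0.2012 0.2569] err deg [0.4221 0.7395 0.6917] [ 0.7445 -0.4554 -0.8769  0.629  -0.3612  0.5509]
muffs {'uv': [428.0, 17.4], 'score': 0.97} [0.3141 0.3991 0.    ]
muffs {'uv': [309.2, 74.8], 'score': 0.75} [0.4276 0.2726 0.    ]
muffs {'uv': [475.1, 169.0], 'score': 0.66} [0.5562 0.6599 0.    ]
muffs_crown {'uv': [477.9, 68.5], 'score': 0.84} [0.3145 0.3893 0.124 ]
muffs_crown {'uv': [327.5, 141.9], 'score': 0.78} [0.4276 0.2737 0.124 ]
muffs_crown {'uv': [500.0, 220.3], 'score': 0.63} [0.5522 0.6564 0.124 ]
pred top [336.9668 161.5164]
```

View pics/w2.png

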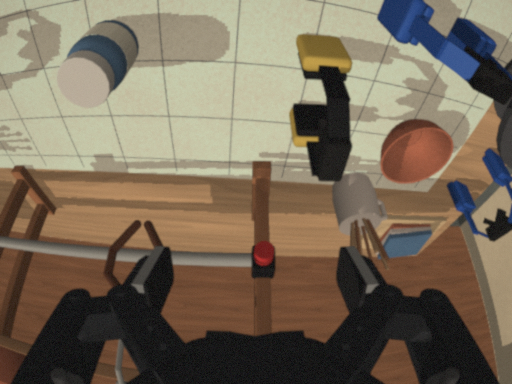

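The yellow muffs are at about (325,110) in this view, with the near cup at (325,52), the far cup at (305,127) and the crown around (332,125). Both views put them at (0.4265, 0.276).

```bash
python3 - <<'E'
from h import *
M=lean(35,np.radians(4.6)); p=np.array([.4315,.2764,.135]); pre=p-M[:,2]*.08
rows(pre,M,5); rows(p,M,6,(pre,M))
E
```

```text
t 5.57 q [ 0.74 -0.46 -0.88  0.63 -0.36  0.55] F [-0.1  0.   1.4] p [0.3907 0.2011 0.2565]
deg/row 0.2541394371892516 mm/row 18.20426853203013
0.0006 0.0008 0.001 0.31 0.72 0.47 1;0.0006 0.0008 0.001 0.31 0.72 0.47 1;0.0006 0.0008 0.001 0.31 0.72 0.46 1;0.0006 0.0008 0.001 0.31 0.72 0.46 1;0.0006 0.0008 0.001 0.31 0.72 0.46 1
deg/row 0.0 mm/row 13.33333333333333
0 0 0 0 0 0.67 1;0 0 0 0 0 0.67 1;0 0 0 0 0 0.67 1;0 0 0 0 0 0.67 1;0 0 0 0 0 0.67 1;0 0 0 0 0 0.67 1
```

Emit:
apply_moves(
  plan="0.0006 0.0008 0.001 0.31 0.72 0.46 1;0.0006 0.0008 0.001 0.31 0.72 0.46 1;0.0006 0.0008 0.001 0.31 0.72 0.46 1;0.0006 0.0008 0.001 0.31 0.72 0.46 1;0.0006 0.0008 0.001 0.31 0.72 0.46 1;0 0 0 0 0 0 1;0 0 0 0 0 0 1",
)

```text
clock: 6.15
tool_pos: [0.3856, 0.2717, 0.201]
orientation: [0.3, -0.038, 0.953, 0.011]
force: [-0.3, -0.3, -0.5]
finger_gap: 0.0853
grip_force: 0.0
```

```bash
python3 - <<'E'
from h import *
np.set_printoptions(precision=4,suppress=True)
M=lean(35,np.radians(4.6)); p=np.array([.4315,.2764,.135])
T=wcam(); f=env.grab_frame("wrist")
g=cv2.cvtColor(f,cv2.COLOR_RGB2BGR)
for t in("muffs","muffs_crown"):
  for d in env.pinpoint(t,"wrist")[:3]:
    e,r=wray(T,d["uv"]); z={"muffs":0,"muffs_crown":.124}[t]; print(t,np.round(d["uv"],1),d["score"],e+r*(z-e[2])/r[2])
F=R.from_euler('z',np.radians(4.6)).as_matrix()
for u in(-.025,.025):
  for v in(-.012,.012):
    q=wproj(T,np.array([.4265,.276,.15])+F@[u,v,0]); cv2.circle(g,tuple(int(x) for x in np.round(q)),2,(0,255,255),-1)
cv2.imwrite("pics/w3.png",cv2.resize(g[60:260,150:400],None,fx=3,fy=3,interpolation=cv2.INTER_CUBIC))
rows(p,M,7)
E
```

```text
muffs [257.9 100.4] 0.86 [0.4279 0.278  0.    ]
muffs [389.9  23.1] 0.81 [0.3152 0.3962 0.    ]
muffs [459.8 190.5] 0.66 [0.5566 0.6498 0.    ]
muffs_crown [256.7 188.2] 0.93 [0.4272 0.2762 0.124 ]
muffs_crown [448.3  89.5] 0.84 [0.3131 0.3914 0.124 ]
muffs_crown [487.7 248.6] 0.67 [0.5435 0.6446 0.124 ]
t 6.3 q [ 0.92 -0.26 -0.88  0.51 -0.44  0.74] F [ 1.  -1.  -0.1] p [0.386  0.2718 0.202 ]
deg/row 0.015108922483635915 mm/row 11.597301127662677
0 0 0 0.01 0.01 0.58 1;0 0 0 0.01 0.01 0.58 1;0 0 0 0.01 0.01 0.58 1;0 0 0 0.01 0.01 0.58 1;0 0 0 0.01 0.01 0.58 1;0 0 0 0.01 0.01 0.58 1;0 0 0 0.01 0.01 0.58 1
```

View pics/w3.png

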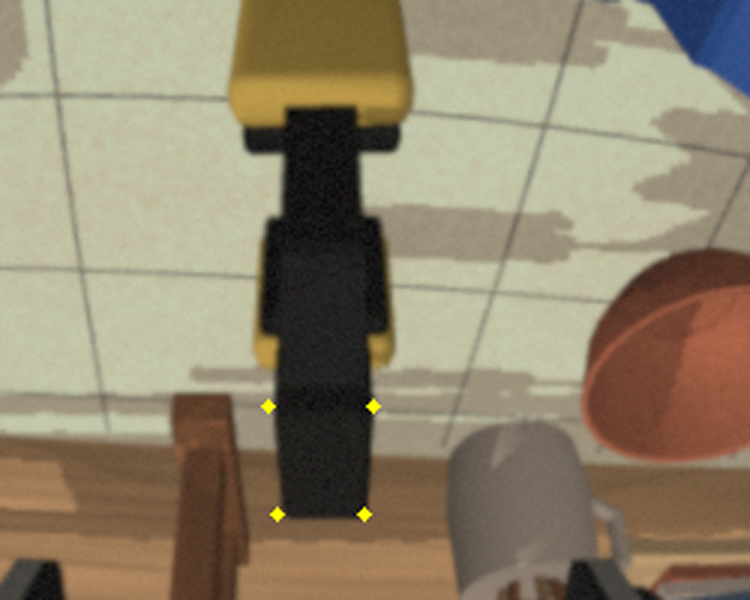

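The predicted corners of the crown pad match the picture to within about 1–2 mm, with the pad at (270–370, 405–515) in the crop. I'll grasp now.

Emit:
apply_moves(
  plan="0 0 0 0.01 0.01 0.58 1;0 0 0 0.01 0.01 0.58 1;0 0 0 0.01 0.01 0.58 1;0 0 0 0.01 0.01 0.58 1;0 0 0 0.01 0.01 0.58 1;0 0 0 0.01 0.01 0.58 1;0 0 0 0.01 0.01 0.58 1;0 0 0 0 0 0 1;0 0 0 0 0 0 1",
  newtons=60,
)

```text
clock: 7.05
tool_pos: [0.4308, 0.2769, 0.1341]
orientation: [0.3, -0.038, 0.953, 0.012]
force: [-0.6, 0.2, -0.3]
finger_gap: 0.0854
grip_force: 0.0
```

Emit:
apply_moves(
  plan="0 0 0 0 0 0 -1;0 0 0 0 0 0 -1;0 0 0 0 0 0 -1;0 0 0 0 0 0 -1;0 0 0 0 0 0 -1;0 0 0 0 0 0 -1;0 0 0 0 0 0 -1;0 0 0 0 0 0 -1;0 0 0 0 0 0 -1;0 0 0 0 0 0 -1",
  newtons=60,
)

```text
clock: 7.88
tool_pos: [0.4309, 0.2782, 0.1345]
orientation: [0.301, -0.038, 0.953, 0.012]
force: [-2.8, -1.2, 5.8]
finger_gap: 0.0229
grip_force: 60.1
```

```bash
cat >> h.py <<'E'
RK=np.array([.613,-.013,0]); H=.174
def pose(ru,rv,a,y=-.08,dx=0,dz=0,h=None):
    c,s=np.cos(np.radians(a)),np.sin(np.radians(a)); du,dv=.0045-ru,.1345-rv
    return rack(c*du-s*dv+dx,y,(H if h is None else h)+s*du+c*dv+dz),lean(35+a)
E
python3 - <<'E'
from h import *
s,p,M=cur(); up=p+[0,0,.2]
rows(up,M,10,(p,M),-1)
B=pose(0,-.05,30,dx=-.1); print(B[0]); rows(*B,24,(up,M),-1)
E
```

```text
deg/row 0.0 mm/row 20.0
0 0 0 -0.57 0 -0.82 -1;0 0 0 -0.57 0 -0.82 -1;0 0 0 -0.57 0 -0.82 -1;0 0 0 -0.57 0 -0.82 -1;0 0 0 -0.57 0 -0.82 -1;0 0 0 -0.57 0 -0.82 -1;0 0 0 -0.57 0 -0.82 -1;0 0 0 -0.57 0 -0.82 -1;0 0 0 -0.57 0 -0.82 -1;0 0 0 -0.57 0 -0.82 -1
[ 0.43150447 -0.10753138  0.33603169]
deg/row 1.2474498242731145 mm/row 16.071814634991664
0 -0.0069 0 0.05 -0.8 -0.04 -1;0 -0.0069 0 0.05 -0.8 -0.04 -1;0 -0.0069 0 0.05 -0.8 -0.04 -1;0 -0.0069 0 0.05 -0.8 -0.04 -1;0 -0.0069 0 0.05 -0.8 -0.04 -1;0 -0.0069 0 0.05 -0.8 -0.04 -1;0 -0.0069 0 0.04 -0.8 -0.05 -1;0 -0.0069 0 0.04 -0.8 -0.05 -1;0 -0.0069 0 0.04 -0.8 -0.05 -1;0 -0.0069 0 0.04 -0.8 -0.05 -1;0 -0.0069 0 0.04 -0.8 -0.05 -1;0 -0.0069 0 0.04 -0.8 -0.05 -1
0 -0.0069 0 0.04 -0.8 -0.05 -1;0 -0.0069 0 0.04 -0.8 -0.05 -1;0 -0.0069 0 0.04 -0.8 -0.05 -1;0 -0.0069 0 0.03 -0.8 -0.05 -1;0 -0.0069 0 0.03 -0.8 -0.05 -1;0 -0.0069 0 0.03 -0.8 -0.05 -1;0 -0.0069 0 0.03 -0.8 -0.05 -1;0 -0.0069 0 0.03 -0.8 -0.05 -1;0 -0.0069 0 0.03 -0.8 -0.06 -1;0 -0.0069 0 0.03 -0.8 -0.06 -1;0 -0.0069 0 0.03 -0.8 -0.06 -1;0 -0.0069 0 0.02 -0.8 -0.06 -1
```

Emit:
apply_moves(
  plan="0 0 0 -0.3 0 -0.4 -1;0 0 0 -0.57 0 -0.82 -1;0 0 0 -0.57 0 -0.82 -1;0 0 0 -0.57 0 -0.82 -1;0 0 0 -0.57 0 -0.82 -1;0 0 0 -0.57 0 -0.82 -1;0 0 0 -0.57 0 -0.82 -1;0 0 0 -0.57 0 -0.82 -1;0 0 0 -0.57 0 -0.82 -1;0 0 0 -0.57 0 -0.82 -1;0 0 0 -0.3 0 -0.4 -1;0 0 0 0 0 0 -1",
)

```text
clock: 8.88
tool_pos: [0.4313, 0.2787, 0.3358]
orientation: [0.302, -0.038, 0.953, 0.013]
force: [0.8, 0.8, -1.5]
finger_gap: 0.0226
grip_force: 59.2
```

Emit:
apply_moves(
  plan="0 -0.0069 0 0.05 -0.8 -0.04 -1;0 -0.0069 0 0.05 -0.8 -0.04 -1;0 -0.0069 0 0.05 -0.8 -0.04 -1;0 -0.0069 0 0.05 -0.8 -0.04 -1;0 -0.0069 0 0.05 -0.8 -0.04 -1;0 -0.0069 0 0.05 -0.8 -0.04 -1;0 -0.0069 0 0.04 -0.8 -0.05 -1;0 -0.0069 0 0.04 -0.8 -0.05 -1;0 -0.0069 0 0.04 -0.8 -0.05 -1;0 -0.0069 0 0.04 -0.8 -0.05 -1;0 -0.0069 0 0.04 -0.8 -0.05 -1;0 -0.0069 0 0.04 -0.8 -0.05 -1",
)

```text
clock: 9.88
tool_pos: [0.4468, 0.0927, 0.3287]
orientation: [0.414, -0.036, 0.909, 0.013]
force: [0.4, -0.5, -1.5]
finger_gap: 0.0229
grip_force: 59.5
```

Emit:
apply_moves(
  plan="0 -0.0069 0 0.04 -0.8 -0.05 -1;0 -0.0069 0 0.04 -0.8 -0.05 -1;0 -0.0069 0 0.04 -0.8 -0.05 -1;0 -0.0069 0 0.03 -0.8 -0.05 -1;0 -0.0069 0 0.03 -0.8 -0.05 -1;0 -0.0069 0 0.03 -0.8 -0.05 -1;0 -0.0069 0 0.03 -0.8 -0.05 -1;0 -0.0069 0 0.03 -0.8 -0.05 -1;0 -0.0069 0 0.03 -0.8 -0.06 -1;0 -0.0069 0 0.03 -0.8 -0.06 -1;0 -0.0069 0 0.03 -0.8 -0.06 -1;0 -0.0069 0 0.02 -0.8 -0.06 -1",
)

```text
clock: 10.88
tool_pos: [0.4906, -0.0979, 0.3652]
orientation: [0.501, -0.034, 0.864, 0.018]
force: [0.1, 0.5, -3.1]
finger_gap: 0.0227
grip_force: 59.4
```

```bash
python3 - <<'E'
from h import *
B=pose(0,-.05,30,dx=-.1); s,p,M=cur(); print(p-B[0],np.degrees(R.from_matrix(M.T@B[1]).as_rotvec()),s["grip_force"],s["finger_gap"])
T=wcam(); f=env.grab_frame("wrist"); t=env.grab_frame("top")
g=cv2.cvtColor(np.hstack([f,t[80:300,150:400].repeat(1,0)]) if 0 else f,cv2.COLOR_RGB2BGR)
for y in np.arange(-.2,.21,.05):
  for h,c in((.165,(0,0,255)),(.174,(0,255,0)),(.183,(255,0,0))): cv2.circle(g,tuple(int(v) for v in np.round(wproj(T,rack(0,y,h)))),1,c,-1)
cv2.imwrite("pics/w4.png",cv2.resize(g,(768,576)))
C0=pose(0,-.05,30); rows(*C0,8,g=-1)
C1=pose(0,.085,30); rows(*C1,12,C0,-1)
E
```

```text
[0.05911648 0.00961903 0.02920894] [-0.15867857 -4.7893855   0.13727714] 59.42910969257355 0.022657395956584073
t 10.98 q [-0.53 -0.63 -1.03  0.22  0.51 -0.33] F [-0.6 -0.8 -2.6] p [ 0.4904 -0.0999  0.3643]
deg/row 0.6153235139843383 mm/row 6.202426458858519
0 -0.0034 0 0.03 -0.02 0.31 -1;0 -0.0034 0 0.03 -0.02 0.31 -1;0 -0.0034 0 0.03 -0.02 0.31 -1;0 -0.0034 0 0.04 -0.02 0.31 -1;0 -0.0034 0 0.04 -0.02 0.31 -1;0 -0.0034 0 0.04 -0.02 0.31 -1;0 -0.0034 0 0.05 -0.02 0.31 -1;0 -0.0034 0 0.05 -0.02 0.31 -1
deg/row 0.0 mm/row 11.249999999999998
0 0 0 0.32 0 0.46 -1;0 0 0 0.32 0 0.46 -1;0 0 0 0.32 0 0.46 -1;0 0 0 0.32 0 0.46 -1;0 0 0 0.32 0 0.46 -1;0 0 0 0.32 0 0.46 -1;0 0 0 0.32 0 0.46 -1;0 0 0 0.32 0 0.46 -1;0 0 0 0.32 0 0.46 -1;0 0 0 0.32 0 0.46 -1;0 0 0 0.32 0 0.46 -1;0 0 0 0.32 0 0.46 -1
```

View pics/w4.png

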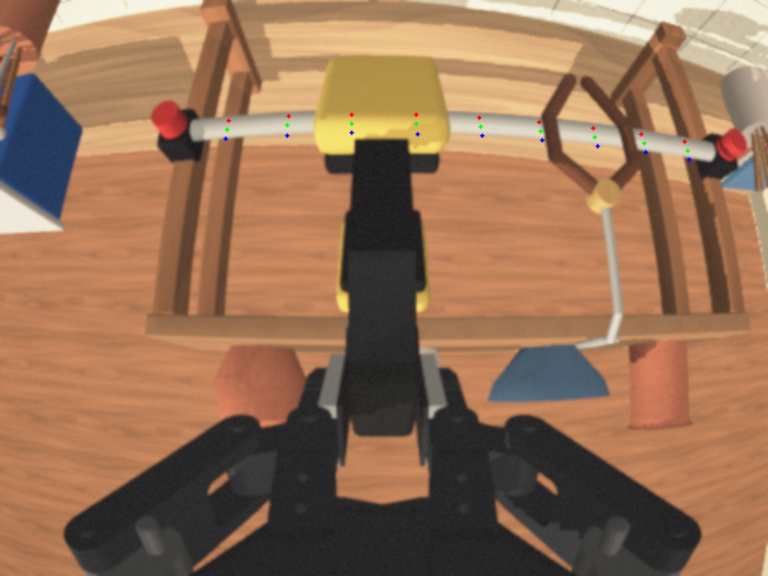

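The far cup sits in front of and above the rail, and the grip is sound. The rail's image fits a height of about 0.171. Joint 3 reached its limit, so I'll use a 25° tilt instead of 30°.

```bash
sed -i 's/H=.174/H=.171/' h.py; python3 - <<'E'
from h import *
C0=pose(0,-.05,25); rows(*C0,6,g=-1)
E
```

```text
t 10.98 q [-0.53 -0.63 -1.03  0.22  0.51 -0.33] F [-0.6 -0.8 -2.6] p [ 0.4904 -0.0999  0.3643]
deg/row 0.068866948322561 mm/row 10.043969716456582
0 0 0 -0.05 -0.02 0.5 -1;0 0 0 -0.05 -0.02 0.5 -1;0 0 0 -0.05 -0.02 0.5 -1;0 0 0 -0.05 -0.02 0.5 -1;0 0 0 -0.05 -0.02 0.5 -1;0 0 0 -0.05 -0.02 0.5 -1
```

Emit:
apply_moves(
  plan="0 0 0 -0.05 -0.02 0.5 -1;0 0 0 -0.05 -0.02 0.5 -1;0 0 0 -0.05 -0.02 0.5 -1;0 0 0 -0.05 -0.02 0.5 -1;0 0 0 -0.05 -0.02 0.5 -1;0 0 0 -0.05 -0.02 0.5 -1;0 0 0 0 0 0 -1",
)

```text
clock: 11.57
tool_pos: [0.5475, -0.0947, 0.3423]
orientation: [0.499, -0.035, 0.866, 0.019]
force: [0.6, 0.5, -1.7]
finger_gap: 0.0229
grip_force: 59.7
```

```bash
python3 - <<'E'
from h import *
C0=pose(0,-.05,25); C1=pose(0,.08,25); s,p,M=cur()
print(p-C0[0],np.degrees(R.from_matrix(M.T@C0[1]).as_rotvec()))
rows(*C1,12,g=-1)
D=pose(0,.08,0); rows(*D,12,C1,-1)
E
```

```text
[0.00186751 0.00386662 0.00218742] [ 0.05607461 -0.11160123  0.16084442]
t 11.57 q [-0.42 -0.48 -1.03  0.04  0.43 -0.27] F [ 0.6  0.5 -1.7] p [ 0.5475 -0.0947  0.3423]
deg/row 0.016970178744220427 mm/row 10.929305890464944
0 0 0 0.32 -0.01 0.44 -1;0 0 0 0.32 -0.02 0.44 -1;0 0 0 0.32 -0.02 0.44 -1;0 0 0 0.32 -0.02 0.44 -1;0 0 0 0.32 -0.02 0.44 -1;0 0 0 0.32 -0.02 0.44 -1;0 0 0 0.32 -0.02 0.44 -1;0 0 0 0.32 -0.02 0.44 -1;0 0 0 0.32 -0.02 0.44 -1;0 0 0 0.32 -0.02 0.44 -1;0 0 0 0.32 -0.02 0.44 -1;0 0 0 0.32 -0.02 0.44 -1
deg/row 2.0833333333333335 mm/row 1.9726834616374775
0 0.0116 0 -0.06 0 0.08 -1;0 0.0116 0 -0.06 0 0.08 -1;0 0.0116 0 -0.07 0 0.07 -1;0 0.0116 0 -0.07 0 0.07 -1;0 0.0116 0 -0.07 0 0.07 -1;0 0.0116 0 -0.07 0 0.07 -1;0 0.0116 0 -0.08 0 0.06 -1;0 0.0116 0 -0.08 0 0.06 -1;0 0.0116 0 -0.08 0 0.06 -1;0 0.0116 0 -0.08 0 0.05 -1;0 0.0116 0 -0.08 0 0.05 -1;0 0.0116 0 -0.09 0 0.05 -1
```

Emit:
apply_moves(
  plan="0 0 0 0.32 -0.02 0.44 -1;0 0 0 0.32 -0.02 0.44 -1;0 0 0 0.32 -0.02 0.44 -1;0 0 0 0.32 -0.02 0.44 -1;0 0 0 0.32 -0.02 0.44 -1;0 0 0 0.32 -0.02 0.44 -1;0 0 0 0 0 0 -1",
)

```text
clock: 12.15
tool_pos: [0.5837, -0.103, 0.3005]
orientation: [0.486, -0.038, 0.873, 0.023]
force: [0.1, 0.1, -2.7]
finger_gap: 0.0232
grip_force: 59.7
```

```bash
python3 - <<'E'
from h import *
C1=pose(0,.08,25); rows(*C1,6,g=-1)
T=wcam(); f=env.grab_frame("wrist"); g=cv2.cvtColor(f,cv2.COLOR_RGB2BGR)
for y in np.arange(-.2,.21,.05):
  for h,c in((.171,(0,255,0)),): cv2.circle(g,tuple(int(v) for v in np.round(wproj(T,rack(0,y,h)))),2,c,-1)
cv2.imwrite("pics/w5.png",g)
E
```

```text
t 12.15 q [-0.4  -0.32 -1.03 -0.09  0.41 -0.27] F [ 0.1  0.1 -2.7] p [ 0.5837 -0.103   0.3005]
deg/row 0.30134258070727676 mm/row 13.404957584486615
0 -0.0016 0 0.48 0.06 0.47 -1;0 -0.0016 0 0.48 0.06 0.46 -1;0 -0.0016 0 0.48 0.06 0.46 -1;0 -0.0016 0 0.49 0.06 0.46 -1;0 -0.0016 0 0.49 0.06 0.46 -1;0 -0.0016 0 0.49 0.06 0.45 -1
```

View pics/w5.png

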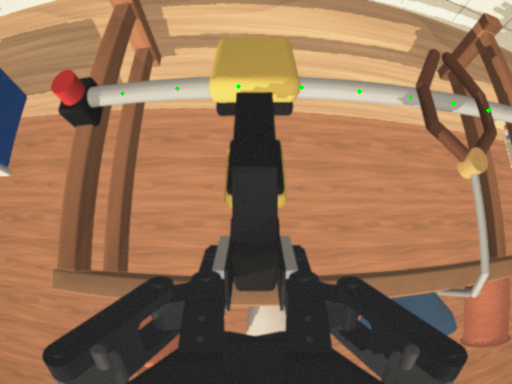

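The muffs are straddling the rail, with the near cup at about (255,75) in front of it and the far cup behind. No contact yet. I'll reduce the tilt while descending.

```bash
python3 - <<'E'
from h import *
D1=pose(-.004,.045,14); rows(*D1,7,g=-1)
D=pose(0,.085,0); rows(*D,10,D1,-1)
E
```

```text
t 12.2 q [-0.4  -0.32 -1.03 -0.09  0.41 -0.27] F [-0.4  0.6 -1.5] p [ 0.5834 -0.1029  0.301 ]
deg/row 1.3336710881780967 mm/row 6.817707309285947
0 0.0074 0 0.16 0.05 0.3 -1;0 0.0074 0 0.16 0.05 0.3 -1;0 0.0074 0 0.15 0.05 0.3 -1;0 0.0074 0 0.14 0.05 0.31 -1;0 0.0074 0 0.13 0.05 0.31 -1;0 0.0074 0 0.13 0.05 0.31 -1;0 0.0074 0 0.12 0.05 0.31 -1
deg/row 1.4000000000000008 mm/row 4.32753729738962
0 0.0078 0 0.09 0 0.2 -1;0 0.0078 0 0.09 0 0.2 -1;0 0.0078 0 0.08 0 0.2 -1;0 0.0078 0 0.08 0 0.2 -1;0 0.0078 0 0.07 0 0.2 -1;0 0.0078 0 0.07 0 0.21 -1;0 0.0078 0 0.06 0 0.21 -1;0 0.0078 0 0.06 0 0.21 -1;0 0.0078 0 0.05 0 0.21 -1;0 0.0078 0 0.04 0 0.21 -1
```

Emit:
apply_moves(
  plan="0 0.0074 0 0.16 0.05 0.3 -1;0 0.0074 0 0.16 0.05 0.3 -1;0 0.0074 0 0.15 0.05 0.3 -1;0 0.0074 0 0.14 0.05 0.31 -1;0 0.0074 0 0.13 0.05 0.31 -1;0 0.0074 0 0.13 0.05 0.31 -1;0 0.0074 0 0.12 0.05 0.31 -1;0 0 0 0 0 0 -1",
)

```text
clock: 12.87
tool_pos: [0.6071, -0.094, 0.2604]
orientation: [0.414, -0.04, 0.909, 0.019]
force: [-0.5, 0.5, -1.4]
finger_gap: 0.0231
grip_force: 59.7
```

```bash
python3 - <<'E'
from h import *
D1=pose(-.004,.045,14); s,p,M=cur(); print(p-D1[0],np.degrees(R.from_matrix(M.T@D1[1]).as_rotvec()))
D=pose(0,.085,0); rows(*D,10,g=-1)
E
```

```text
[ 0.00122828 -0.00023355  0.0005343 ] [ 0.51975139 -0.02260733  0.26575252]
t 12.87 q [-0.31 -0.2  -0.9   0.06  0.3  -0.27] F [-0.5  0.5 -1.4] p [ 0.6071 -0.094   0.2604]
deg/row 1.3989516592918636 mm/row 4.328412723981081
0 0.0078 0 0.1 0 0.19 -1;0 0.0078 0 0.09 0 0.2 -1;0 0.0078 0 0.09 0 0.2 -1;0 0.0078 0 0.08 0 0.2 -1;0 0.0078 0 0.08 0 0.2 -1;0 0.0078 0 0.07 0 0.2 -1;0 0.0078 0 0.07 0 0.21 -1;0 0.0078 0 0.06 0 0.21 -1;0 0.0078 0 0.06 0 0.21 -1;0 0.0078 0 0.05 0 0.21 -1
```

Emit:
apply_moves(
  plan="0 0.0078 0 0.1 0 0.19 -1;0 0.0078 0 0.09 0 0.2 -1;0 0.0078 0 0.09 0 0.2 -1;0 0.0078 0 0.08 0 0.2 -1;0 0.0078 0 0.08 0 0.2 -1;0 0.0078 0 0.07 0 0.2 -1;0 0.0078 0 0.07 0 0.21 -1;0 0.0078 0 0.06 0 0.21 -1;0 0.0078 0 0.06 0 0.21 -1;0 0.0078 0 0.05 0 0.21 -1;0 0 0 0 0 0 -1;0 0 0 0 0 0 -1",
)

```text
clock: 13.87
tool_pos: [0.6232, -0.0929, 0.2208]
orientation: [0.301, -0.042, 0.953, 0.014]
force: [-1.5, 0.2, -1.9]
finger_gap: 0.0227
grip_force: 59.5
```

```bash
python3 - <<'E'
from h import *
D=pose(0,.085,0); s,p,M=cur(); print(p-D[0],np.degrees(R.from_matrix(M.T@D[1]).as_rotvec()))
rows(p-[0,0,.01],M,5,g=-1)
T=wcam(); f=env.grab_frame("wrist"); g=cv2.cvtColor(f,cv2.COLOR_RGB2BGR)
for y in np.arange(-.2,.21,.05):
  cv2.circle(g,tuple(int(v) for v in np.round(wproj(T,rack(0,y,.171)))),2,(0,255,0),-1)
cv2.imwrite("pics/w6.png",g)
E
```

```text
[-0.00059231 -0.00047493  0.00034202] [0.4105365  0.08865493 0.36083299]
t 13.87 q [-0.25 -0.05 -0.69  0.35  0.19 -0.28] F [-1.5  0.2 -1.9] p [ 0.6232 -0.0929  0.2208]
deg/row 0.0 mm/row 2.0000000000000018
0 0 0 0.06 0 0.08 -1;0 0 0 0.06 0 0.08 -1;0 0 0 0.06 0 0.08 -1;0 0 0 0.06 0 0.08 -1;0 0 0 0.06 0 0.08 -1
```

View pics/w6.png

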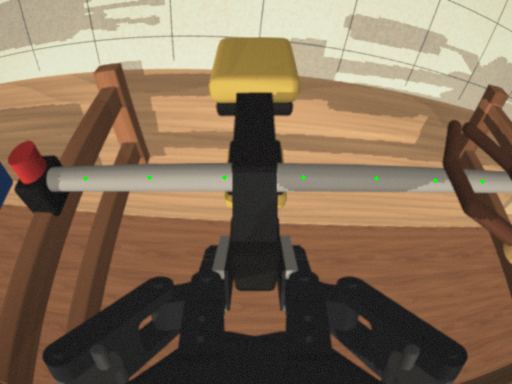

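The rail passes under the crown between the cups, with both cups clear. Its centreline is at about row 178 and matches the prediction, so I can lower gently.

Emit:
apply_moves(
  plan="0 0 0 0.06 0 0.08 -1;0 0 0 0.06 0 0.08 -1;0 0 0 0.06 0 0.08 -1;0 0 0 0.06 0 0.08 -1;0 0 0 0.06 0 0.08 -1;0 0 0 0.06 0 0.08 -1;0 0 0 0 0 0 -1",
)

```text
clock: 14.5
tool_pos: [0.622, -0.0929, 0.2082]
orientation: [0.301, -0.041, 0.953, 0.014]
force: [0.9, 0.1, -2.3]
finger_gap: 0.023
grip_force: 59.6
```

Emit:
apply_moves(
  plan="0 0 0 0.03 0 0.04 -1;0 0 0 0.03 0 0.04 -1;0 0 0 0.03 0 0.04 -1",
)

```text
clock: 14.75
tool_pos: [0.6224, -0.093, 0.2059]
orientation: [0.301, -0.041, 0.953, 0.014]
force: [0.1, 0.5, -2.0]
finger_gap: 0.023
grip_force: 59.6
```

Emit:
apply_moves(
  plan="0 0 0 0.03 0 0.04 -1;0 0 0 0.03 0 0.04 -1;0 0 0 0.03 0 0.04 -1;0 0 0 0.03 0 0.04 -1",
)

```text
clock: 15.08
tool_pos: [0.6222, -0.0929, 0.2018]
orientation: [0.301, -0.041, 0.953, 0.014]
force: [0.3, -0.2, -1.7]
finger_gap: 0.0229
grip_force: 59.6
```

Emit:
apply_moves(
  plan="0 0 0 0.03 0 0.04 -1;0 0 0 0.03 0 0.04 -1",
)

```text
clock: 15.25
tool_pos: [0.6221, -0.0929, 0.1998]
orientation: [0.301, -0.041, 0.953, 0.014]
force: [0.8, -0.5, -2.9]
finger_gap: 0.0228
grip_force: 59.6
```

Emit:
apply_moves(
  plan="0 0 0 0.03 0 0.04 -1;0 0 0 0.03 0 0.04 -1",
)

```text
clock: 15.42
tool_pos: [0.6224, -0.093, 0.1987]
orientation: [0.301, -0.041, 0.952, 0.014]
force: [-11.7, 1.1, 13.2]
finger_gap: 0.0229
grip_force: 61.9
```

Contact at about 0.1987: roughly +15 N up and −12 N in x, so it is touching one flank only. I'll shift slightly toward −x to centre it.

Emit:
apply_moves(
  plan="0 0 0 0.068 0 -0.077 -1;0 0 0 0 0 0 -1",
)

```text
clock: 15.58
tool_pos: [0.6198, -0.0932, 0.1983]
orientation: [0.301, -0.041, 0.953, 0.014]
force: [-0.2, 0.5, -2.6]
finger_gap: 0.0228
grip_force: 59.6
```

Emit:
apply_moves(
  plan="0 0 0 0.015 0 0.02 -1;0 0 0 0.015 0 0.02 -1",
)

```text
clock: 15.75
tool_pos: [0.62, -0.0931, 0.1971]
orientation: [0.301, -0.041, 0.953, 0.014]
force: [0.1, -0.0, -2.4]
finger_gap: 0.0229
grip_force: 59.6
```

Emit:
apply_moves(
  plan="0 0 0 0.015 0 0.02 -1",
)

```text
clock: 15.83
tool_pos: [0.62, -0.0931, 0.1966]
orientation: [0.301, -0.041, 0.953, 0.014]
force: [-1.0, -0.2, -0.1]
finger_gap: 0.0226
grip_force: 59.6
```

Emit:
apply_moves(
  plan="0 0 0 0.015 0 0.02 -1",
)

```text
clock: 15.92
tool_pos: [0.6201, -0.0931, 0.1965]
orientation: [0.301, -0.041, 0.953, 0.014]
force: [-4.9, 0.1, 3.8]
finger_gap: 0.0222
grip_force: 60.6
```

Emit:
apply_moves(
  plan="0 0 0 0.08 0 -0.06 -1;0 0 0 0.015 0 0.02 -1;0 0 0 0.015 0 0.02 -1;0 0 0 0 0 0 -1",
)

```text
clock: 16.25
tool_pos: [0.6184, -0.0934, 0.1958]
orientation: [0.301, -0.041, 0.953, 0.014]
force: [1.1, 0.2, -0.1]
finger_gap: 0.0229
grip_force: 59.7
```

Emit:
apply_moves(
  plan="0 0 0 0.015 0 0.02 -1",
)

```text
clock: 16.33
tool_pos: [0.6185, -0.0934, 0.1955]
orientation: [0.302, -0.042, 0.952, 0.014]
force: [0.2, 1.0, -0.1]
finger_gap: 0.0229
grip_force: 59.7
```

Emit:
apply_moves(
  plan="0 0 0 0.015 0 0.02 -1",
)

```text
clock: 16.42
tool_pos: [0.6187, -0.0933, 0.1953]
orientation: [0.302, -0.042, 0.952, 0.014]
force: [-1.0, -0.4, 4.0]
finger_gap: 0.0227
grip_force: 60.1
```

Emit:
apply_moves(
  plan="0 0 0 0.01 0 0.01 -1;0 0 0 0 0 0 -1;0 0 0 0 0 0 -1;0 0 0 0 0 0 -1;0 0 0 0 0 0 -1",
)

```text
clock: 16.83
tool_pos: [0.6187, -0.0934, 0.1952]
orientation: [0.302, -0.042, 0.952, 0.014]
force: [0.0, 0.4, 6.2]
finger_gap: 0.023
grip_force: 60.3
```

It is centred in the groove at about 8 N vertical and 0 N lateral, and I held it there. Next I open the fingers and back out along the tool axis.

Emit:
apply_moves(
  plan="0 0 0 0 0 0 -0.35;0 0 0 0 0 0 -0.25;0 0 0 0 0 0 -0.1;0 0 0 0 0 0 0.1;0 0 0 0 0 0 0.2;0 0 0 0 0 0 0.2;0 0 0 0 0 0 0.2;0 0 0 0 0 0 0.2;0 0 0 0 0 0 0.2",
)

```text
clock: 17.58
tool_pos: [0.6179, -0.0933, 0.1941]
orientation: [0.301, -0.041, 0.953, 0.014]
force: [-0.0, 0.4, 0.5]
finger_gap: 0.0512
grip_force: 0.0
```

Emit:
apply_moves(
  plan="0 0 0 0 0 -0.1 0.2;0 0 0 0 0 -0.2 0.2;0 0 0 0 0 -0.3 0.2;0 0 0 0 0 -0.4 0.2;0 0 0 0 0 -0.5 0.2;0 0 0 0 0 -0.5 0.2;0 0 0 0 0 -0.5 0.2;0 0 0 0 0 -0.5 0.2;0 0 0 0 0 -0.5 0.2;0 0 0 0 0 -0.5 0.2;0 0 0 0 0 -0.5 0.2;0 0 0 0 0 -0.3 0.2",
)

```text
clock: 18.58
tool_pos: [0.5626, -0.0985, 0.2743]
orientation: [0.301, -0.041, 0.952, 0.014]
force: [-0.7, 0.2, 0.6]
finger_gap: 0.0514
grip_force: 0.0
```

```bash
python3 - <<'E'
from h import *
s,p,M=cur(); print(s["clock"],p,s["force"],s["finger_gap"])
T=wcam(); f=env.grab_frame("wrist"); cv2.imwrite("pics/w7.png",cv2.cvtColor(f,cv2.COLOR_RGB2BGR))
E
```

```text
18.5833 [ 0.56263762 -0.09849442  0.27428227] [-0.69295093  0.24398918  0.60397902] 0.05144120536127446
```

View pics/w7.png

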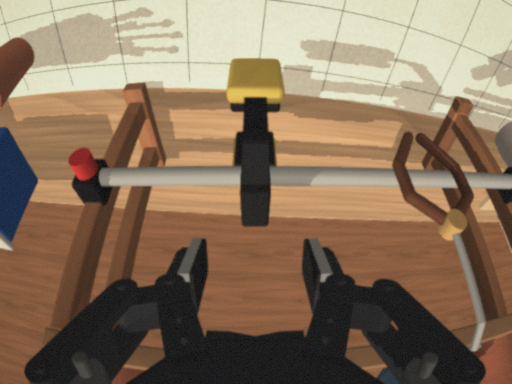

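The muffs hang upright on the rail at (256,177), and the callipers at (432,180) are undisturbed. I'll back off a little further, let things settle, and hand in.

Emit:
apply_moves(
  plan="0 0 0 0 0 -0.5 0.2;0 0 0 0 0 -0.5 0.2;0 0 0 0 0 -0.5 0.2;0 0 0 0 0 -0.3 0.2;0 0 0 0 0 0 0.2;0 0 0 0 0 0 0.2;0 0 0 0 0 0 0.2;0 0 0 0 0 0 0.2;0 0 0 0 0 0 0.2;0 0 0 0 0 0 0.2;0 0 0 0 0 0 0.2;0 0 0 0 0 0 0.2",
)

```text
clock: 19.63
tool_pos: [0.5424, -0.1001, 0.302]
orientation: [0.301, -0.041, 0.953, 0.014]
force: [0.1, 0.4, 0.6]
finger_gap: 0.0511
grip_force: 0.0
```

```bash
python3 - <<'E'
from h import *
a=env.grab_frame("wrist").astype(int); [env.grab_frame("wrist") for _ in range(6)]; b=env.grab_frame("wrist").astype(int)
print("motion px",(abs(a-b).max(2)>60).sum()); print(env.sign_off())
E
```

```text
motion px 0
the job is handed in; nothing more can be done
None
```

The yellow ear defenders hang still on the rail about 160 mm along it from the callipers, let go only after resting at about 8 N (one brief touch during centring reached about 19 N), and the job is handed in; the hand-in returned no verdict.

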